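# Snap a setting die into the die bed and pull-test it

### The arm

A 7-joint arm with a two-finger parallel gripper is mounted at the origin on the work surface. World frame = base frame: x ahead of the robot, y to its left, z up, the work surface at z = 0. Lengths are in m, angles in rad, forces in N, time in s.
With the tool pointing down it reaches from about 0.425 to 0.825 m from the base axis. Payload 3.6 kg.
Tool frame: the origin (TCP) lies where the fingers leave the gripper's body, on its centre line; the fingertips stand 73 mm ahead of it and the grasp point (between the pads) lies 54 mm ahead of it; x points along the fingers, y is the direction in which the jaws open and shut, and the axes are right-handed (so a half turn about x gives the same grasp; the last joint's range is limited). The gripper opens to 85 mm and grips with 20 to 120 N. Pads are 22 mm wide; open, the fingers measure 114 mm over their backs; the gripper's body (76 mm by 85 mm) begins 54 mm behind the grasp point. The pads swing forward as they close: fully open they stand 13 mm farther back than shut.
Start: joints at [1.185, 0.615, -0.013, 1.423, 0.008, 1.103, -0.04], TCP at [0.228, -0.609, 0.304] pointing down, gripper open.
Joint ranges: [-3.12, 3.12], [-0.3, 2.06], [-1.34, 1.32], [0.26, 2.42], [-1.36, 4.5], [0.01, 1.98], [-2.84, 2.84]. Speed limits (rad/s): [2.79, 2.79, 3.14, 3.14, 3.14, 3.14, 3.14].

### API

Orientations are given as a unit quaternion [x, y, z, w].
In Python, from station import arm, snapshot, camera_info, ticket gives the robot as it stands. Calls block until the motion is done:
- arm.movep(position, orientation): joint-space move of the TCP to a pose.
- arm.line_to(position, velocity=0.15, ori=None): straight line of the TCP; ori=None keeps the orientation; velocity is the mean speed in m/s.
- arm.move_j(angles): joint-space move.
- arm.move_gripper(opening, effort=None): opening from 0.0 (shut) to 1.0 (fully open); effort is the grip in N (None keeps the last); returns when the fingers have stopped.
- arm.pause(seconds).
- arm.ik(position, orientation): joint angles nearest the present ones, or None.
- snapshot(name): name is "scene" or "top" or "wrist"; returns the picture (384x512x3 uint8, blue, green, red); there is no depth.
- camera_info(name): a dict with "fx", "fy", "cx", "cy" (pixels), "dist_coeffs" ([k1, k2, p1, p2, k3] as OpenCV has them; the pictures are not rectified), "R" (3x3) and "t" (3): a world point X has camera coordinates R X + t; the wrist camera has in their place "T_tool_cam" (4x4, takes a point from camera to tool coordinates, whose origin is the TCP and whose axes are the tool frame's). Camera axes: x right, y down, z forward; pixel columns grow to the right and rows downward; lengths in m; the calibration is good to about 2 mm. A picture is of the moment at which its call begins: read the wrist's pose just before it. camera_info takes no time and is no camera call.
A pose or a line that the arm cannot do raises arm.MotionError and nothing moves.
- ticket.finish_job(): hands the job in, once; it reports no verdict.
Readings, each from a call of its own:
- arm.read_time(): time.
- arm.read_joint_positions(): joint angles.
- arm.read_dq(): joint speeds.
- arm.read_effort(): joint torques, N m.
- arm.read_tool_pos(): TCP position.
- arm.read_eef_rot(): TCP orientation.
- arm.read_ft_force(): force on the tool from outside, world axes, zero at the start.
- arm.read_wrist_torque(): the same for the moment, N m.
- arm.read_opening(): opening from 0.0 (shut) to 1.0 (fully open).
Only numpy, scipy, OpenCV 4.12 (cv2) and the standard library are available. Lean on these libraries where they do the work, as an engineer would, in place of code of your own. Each camera call takes 0.05 s, during which the arm holds its last target. There are 200 camera calls.

### The job

Take the tall straight-sided setting die out of the wooden rack and press it straight down into the empty socket of the die bed past the snap of its ball catch until its collar sits flush on the holder. Then keep hold of it and tug it straight up with a steady pull of about 10 newtons (kept between 9 and 13) for a good second, to confirm that the catch retains it. Let the pull off and leave the die fully home and released, without disturbing the other dies, the jar or the brush.

Things in the scene. Friction and masses are not known exactly. Their poses are not given: they have to be found in the camera images.
- die: Setting die: plain steel, round, 91 mm tall, 0.2 kg, origin at the centre of its underside, z up along it. Heights: cone nose 0-8 mm (radius 5 to 9 mm), 18 mm shank with catch groove to 40 mm, 32 mm collar 40-46 mm, straight 24 mm grip 46-91 mm, flat top. Starts upright in one of the rack's holes, collar on the rack's top. The two other dies there are only 61 and 65 mm tall.
- rack: Fixed wooden rack block, 64 x 190 x 48 mm, origin at the centre of its underside. Three 21 mm through holes in a row along its own y axis at -60, 0 and 60 mm, one die in each; a gripper closing along the rack's own x axis has most room.
- dome_die: Bystander: short steel die, 61 mm tall, with a small domed top of 20 mm diameter; origin at the centre of its underside. Stands in the rack.
- plate_die: Bystander: short steel die, 65 mm tall, with a flat disc top of 30 mm diameter on a thin neck; origin at the centre of its underside. Stands in the rack.
- bed: Fixed grey die bed: base plate 130 x 150 x 22 mm, origin at the centre of its underside. On it stands the square aluminium holder (66 x 66 mm, top 68 mm above the table) between two capped guide posts (cap 18 mm wide, top 64 mm above the table), 45 mm to either side along the bed's own y axis.
- socket (a point): Centre of the mouth of the holder's 20.4 mm socket, on its top face, z up. Die fully home: collar on this face, die origin 40 mm below this point. Three sprung balls stop the nose with the die 13 to 16 mm short of home; a push of roughly 10 to 20 N carries it past and it snaps in; press on to the collar. Pulled up, it has a few mm of free play, then the catch bites; about 20 N or more tears it out.
- holder (a joint): Lift of the holder on its guide, m; 0 is down. Sprung down: with the die snapped in, a total upward pull of about 6.5 N on the die (its weight included) just begins to lift it, and each 2 N more lifts it only 0.1 mm (10 N: 0.2 mm; 15 N: 0.4 mm). The reading is too coarse to set the pull by: go by the felt force.
- jar: Bystander: closed glass jar, 64 mm diameter, 75 mm tall; origin at the centre of its underside.
- brush: Bystander: glue brush with a wooden handle, lying on the mat beyond the work; origin under its middle.
There are look-alikes about, which are no part of the job. What is shaped like the die but blue or orange is not meant. Of the things that look like the bed, take the one that is farthest to the robot's right at the start.

How it is judged:
On the way, in this order (a step that is already met when the one before it is completed fails the run):
1. the die is snapped fully home in the socket, collar on the holder and the holder down on its base (z of die in the frame of socket below -0.0385 m and horizontal distance between die and socket below 0.003 m and angle between die's own z axis and vertical below 0.08 rad and value of joint holder below 4e-05 m), for 0.2 s.
2. the caught die is pulled up with about 10 N (holder lifted 0.1 to 0.45 mm, about 8 to 15 N) unbroken for most of a second, the catch holding (die origin at least 35 mm below the mouth) (value of joint holder between 0.0001 and 0.00045 m and z of die in the frame of socket below -0.035 m and horizontal distance between die and socket below 0.003 m and angle between die's own z axis and vertical below 0.08 rad), for 0.7 s.
At the end, for the whole second after the job is handed in: The die stands released and at rest in the socket, fully home (origin at least 38.5 mm below the socket's mouth, within 3 mm of its axis, within 0.08 rad of upright), with the holder back down on its base (lift under 0.06 mm) (z of die in the frame of socket below -0.0385 m and horizontal distance between die and socket below 0.003 m and angle between die's own z axis and vertical below 0.08 rad and value of joint holder below 6e-05 m and linear speed of die below 0.01 m/s and contact force between the fingers and die below 0.1 N); the robot touches nothing.
It fails at once if the domed die is disturbed (moved more than 30 mm) (distance of dome_die from where it was at the start of the episode above 0.03 m).
It fails at once if the disc-topped die is disturbed (moved more than 30 mm) (distance of plate_die from where it was at the start of the episode above 0.03 m).
It fails at once if the jar is disturbed (moved more than 30 mm) (distance of jar from where it was at the start of the episode above 0.03 m).
It fails at once if the brush is disturbed (moved more than 30 mm) (distance of brush from where it was at the start of the episode above 0.03 m).
It also fails if it takes over 61 s, if anything falls off the work surface, if the arm or the gripper's body presses on something with over 40 N, if the wrist force passes 120 N, or if a joint passes its speed limit or range.

## Working session

There is one attempt and no reset: what is moved stays moved. The work goes in short steps, each a Python script; the robot and the scene stay as the last script left them, time stands still between calls to the robot, and variables do not carry over. Pictures are saved under pics/ and viewed, about 8 in all and at most 12, crops included, and the job is handed in when it is done.

```bash
ls; mkdir -p pics; python3 - <<'E'
from station import arm, snapshot, camera_info
import cv2,numpy as np
for n in("scene","top"):
    cv2.imwrite(f"pics/{n}0.png",cv2.resize(snapshot(n),(800,600),interpolation=cv2.INTER_CUBIC))
    c=camera_info(n);print(n,{k:np.round(v,4).tolist() for k,v in c.items() if not isinstance(v,str)})
print(camera_info("wrist"));print(arm.read_eef_rot(),arm.read_time())
E
```

```text
pics
scene {'fx': 370.2483, 'fy': 370.2483, 'cx': 249.9031, 'cy': 187.7407, 'dist_coeffs': [-0.0422, 0.0, 0.0, 0.0, 0.0], 'R': [[0.5445, 0.8388, 0.0039], [0.6225, -0.401, -0.6721], [-0.5621, 0.3683, -0.7405]], 't': [-0.3486, -0.2709, 1.2079]}
top {'fx': 405.807, 'fy': 405.807, 'cx': 258.103, 'cy': 188.1775, 'dist_coeffs': [-0.0213, 0.0, 0.0, 0.0, 0.0], 'R': [[0.0231, -0.9996, -0.0151], [-0.9985, -0.0223, -0.0506], [0.0503, 0.0162, -0.9986]], 't': [0.0742, 0.5673, 1.0522]}
{'fx': 300.4903948279536, 'fy': 300.4903948279536, 'cx': 250.64307427688735, 'cy': 190.10609924386873, 'dist_coeffs': array([-0.01122392,  0.        ,  0.        ,  0.        ,  0.        ]), 'T_tool_cam': array([[ 8.12073305e-04, -2.67664612e-01,  9.63511804e-01,
        -6.95301751e-02],
       [ 9.99999272e-01, -6.42023967e-04, -1.02118086e-03,
         3.34487252e-04],
       [ 8.91931648e-04,  9.63511932e-01,  2.67663895e-01,
        -6.81581807e-02],
       [ 0.00000000e+00,  0.00000000e+00,  0.00000000e+00,
         1.00000000e+00]])}
[-0.6956022  -0.12699097  0.69590669 -0.12539839] 0.1
```

View pics/scene0.png

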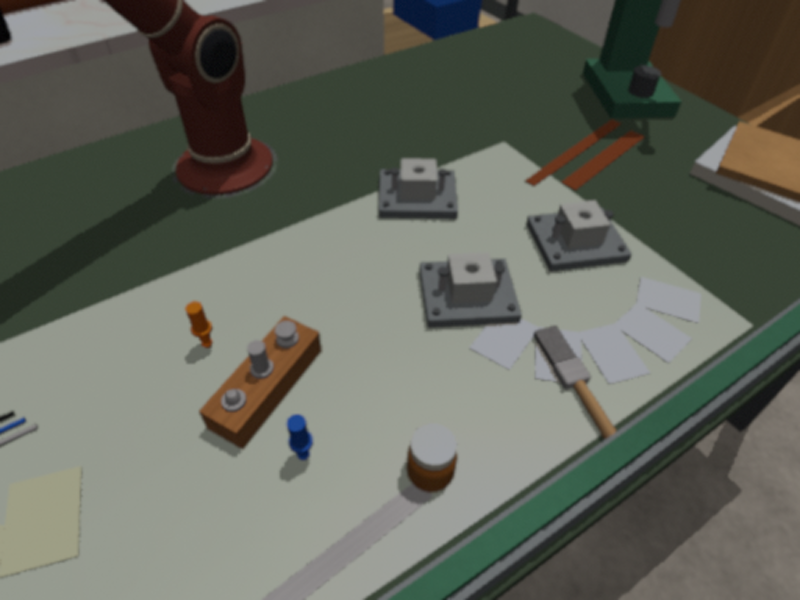

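View pics/top0.png

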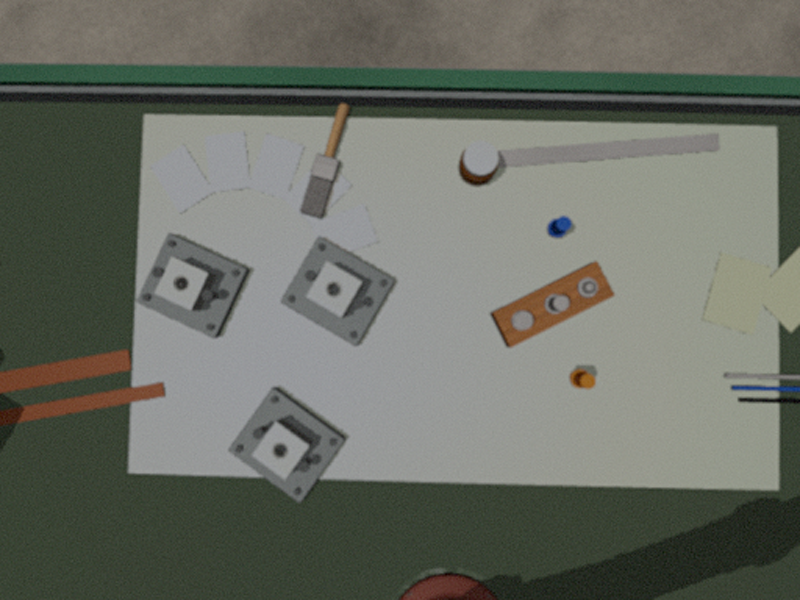

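Things that could be mistaken for the targets, by pixel in the 800x600 pictures:
- **Die:** grey tall die in the rack, scene (258,357) / top (557,303). Orange die, scene (200,325). Blue die, scene (300,437). Disc-top and domed dies, scene (286,332) and (233,399).
- **Bed:** three of them in top, at (333,288), (181,283) and (280,450).

I choose the grey tall die in the middle hole. Image right is the robot's right, so the bed is the one at top (333,288). I'll check both in one close crop.

```bash
cat > h.py <<'E'
from station import arm, snapshot, camera_info, ticket
import cv2,numpy as np
from scipy.spatial.transform import Rotation as Ro
def ray(name,uv):
    c=camera_info(name);K=np.array([[c['fx'],0,c['cx']],[0,c['fy'],c['cy']],[0,0,1]])
    if 'R' in c: R=np.array(c['R']);o=-R.T@np.array(c['t']);Rw=R.T
    else:
        T=np.array(c['T_tool_cam']);A=Ro.from_quat(arm.read_eef_rot()).as_matrix()
        Rw=A@T[:3,:3];o=np.array(arm.read_tool_pos())+A@T[:3,3]
    p=cv2.undistortPoints(np.array([[uv]],float),K,np.array(c['dist_coeffs']))[0,0]
    return o,Rw@np.array([*p,1])
def at(name,uv,z):
    o,d=ray(name,uv);return o+d*(z-o[2])/d[2]
def quat(yaw): # tool x down, jaws (y) along yaw
    y=np.array([np.cos(yaw),np.sin(yaw),0]);x=np.array([0,0,-1.])
    return Ro.from_matrix(np.c_[x,y,np.cross(x,y)]).as_quat()
def crop(img,u0,v0,w,h,k): return cv2.resize(img[v0:v0+h,u0:u0+w],None,fx=k,fy=k,interpolation=cv2.INTER_CUBIC)
E
python3 - <<'E'
from h import *
t=snapshot("top");s=snapshot("scene")
a=np.hstack([crop(t,174,148,84,76,4.7),crop(t,310,160,84,76,4.7)])
b=np.hstack([crop(s,260,150,84,50,4.7),crop(s,125,195,84,50,4.7)])
cv2.imwrite("pics/c1.png",np.vstack([a,b]));print(np.vstack([a,b]).shape)
E
```

```text
(592, 790, 3)
```

View pics/c1.png

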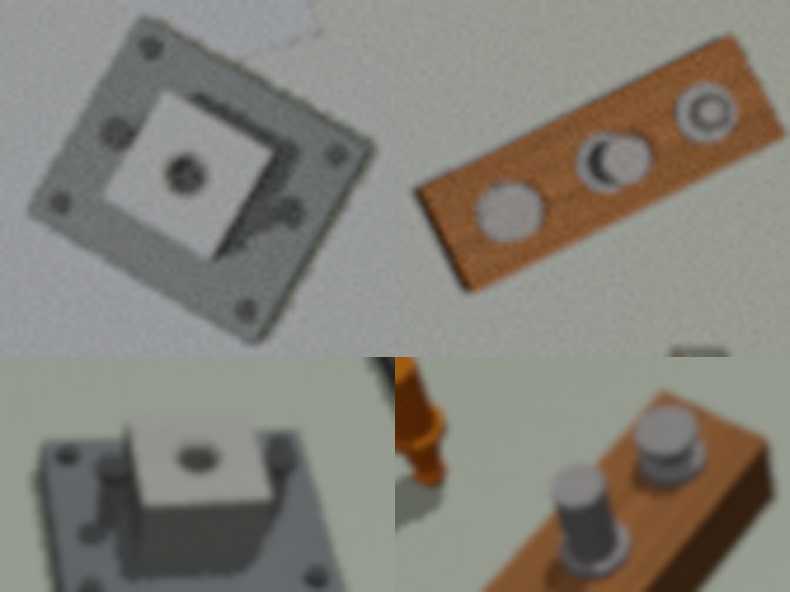

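The crop shows a plain grey, straight-sided tall die in the middle hole, with its top at (627,158) in the top view and (581,487) in the scene view. The chosen bed has an empty socket at (186,174) and (199,459).

```bash
python3 - <<'E'
from h import *
k=4.7
T=lambda x,y,u0,v0,dx=0,dy=0:((x-dx+.5)/k-.5+u0,(y-dy+.5)/k-.5+v0)
rowh=int(76*k+.5); colw=395
print("socket top",at("top",T(186,174,174,148),.068),"scene",at("scene",T(199,459,260,150,0,rowh),.068))
print("die top",at("top",T(627,158,310,160,colw),.099),"scene",at("scene",T(581,487,125,195,colw,rowh),.099))
print("die collar",at("top",T(607,163,310,160,colw),.054))
c=[at("top",T(x,y,310,160,colw),.048) for x,y in((730,35),(785,133),(470,292),(415,188))]
print("rack",np.mean(c,0));e=(c[0]+c[1]-c[2]-c[3]);print("rack y yaw",np.arctan2(e[1],e[0]))
h=[at("top",T(x,y,174,148),.068) for x,y in((170,92),(275,152),(211,260),(103,194))]
print("holder",np.mean(h,0));e=h[1]-h[0]+h[2]-h[3];print("bed yaw",np.arctan2(e[1],e[0]))
# coarse look pose above rack
print(arm.read_opening(), arm.read_ft_force())
E
```

```text
socket top [0.569144   0.19895855 0.068     ] scene [0.57072306 0.19738767 0.068     ]
die top [ 0.55444217 -0.15805818  0.099     ] scene [ 0.55560454 -0.15703562  0.099     ]
die collar [ 0.55347003 -0.15780091  0.054     ]
rack [ 0.55427702 -0.15551165  0.048     ]
rack y yaw -1.0900839915505638
holder [0.56897487 0.19697609 0.068     ]
bed yaw -2.0808262656709084
0.9971162584675499 [-0.69531501 -0.28953965  0.07813111]
```

```bash
python3 - <<'E'
from h import *
print(Ro.from_quat(arm.read_eef_rot()).as_matrix().round(3).tolist())
D=[.5548,-.1573];S=[.5699,.198]
for yaw in(.48,.48-np.pi):
    for P in(D,S):
        for z in(.15,.30): 
            j=arm.ik([*P,z],quat(yaw));print(yaw,P,z,None if j is None else np.round(j,2))
E
```

```text
[[-0.001, 0.351, -0.936], [0.002, -0.936, -0.351], [-1.0, -0.002, 0.0]]
0.48 [0.5548, -0.1573] 0.15 [ 0.5   0.73 -0.42  1.79  0.43  0.72  0.32]
0.48 [0.5548, -0.1573] 0.3 [ 0.57  0.55 -0.52  1.64  0.31  1.04  0.43]
0.48 [0.5699, 0.198] 0.15 [-0.08  0.77 -0.49  1.71  0.48  0.78 -0.32]
0.48 [0.5699, 0.198] 0.3 [ 0.07  0.64 -0.76  1.56  0.48  1.13 -0.32]
-2.661592653589793 [0.5548, -0.1573] 0.15 [ 0.04  0.71  0.32  1.81 -0.34  0.68 -2.11]
-2.661592653589793 [0.5548, -0.1573] 0.3 [ 0.06  0.51  0.29  1.66 -0.17  1.   -2.26]
-2.661592653589793 [0.5699, 0.198] 0.15 [-0.54  0.74  0.28  1.73 -0.29  0.72 -2.77]
-2.661592653589793 [0.5699, 0.198] 0.3 [-0.96  0.79  1.13  1.59 -0.74  1.25 -2.36]
```

```bash
python3 - <<'E'
from h import *
D=[.5548,-.1573];S=[.5699,.198];q=quat(.48)
for n,P,z,h in(("sock",S,.26,.068),("die",D,.29,.099)):
    arm.movep([*P,z],q); arm.pause(.3)
    im=snapshot("wrist"); cv2.imwrite(f"pics/w_{n}.png",im)
    c=camera_info("wrist");T=np.array(c['T_tool_cam']);A=Ro.from_quat(arm.read_eef_rot()).as_matrix();p=np.array(arm.read_tool_pos())
    Rw=A@T[:3,:3];o=p+A@T[:3,3]
    uv=cv2.projectPoints(np.array([[*P,h]]),Ro.from_matrix(Rw.T).as_rotvec(),-Rw.T@o,np.array([[c['fx'],0,c['cx']],[0,c['fy'],c['cy']],[0,0,1]]),c['dist_coeffs'])[0][0,0]
    print(n,uv,p,arm.read_ft_force(),arm.read_time())
    np.savez(f"{n}.npz",Rw=Rw,o=o)
a,b=[cv2.imread(f"pics/w_{n}.png") for n in("sock","die")]
cv2.imwrite("pics/w1.png",np.vstack([crop(a,150,90,200,75,4),crop(b,150,90,200,75,4)]) if 0 else np.hstack([cv2.resize(a,(400,300)),cv2.resize(b,(400,300))]))
E
```

```text
sock [250.28881419 184.56296685] [0.56995165 0.19788741 0.25998577] [ 0.2007147  -0.65789051  0.02400551] 3.625
die [249.71699398 185.58958185] [ 0.55498599 -0.15660242  0.28997631] [ 0.44301455 -0.80282856 -0.11348187] 5.3167
```

View pics/w1.png

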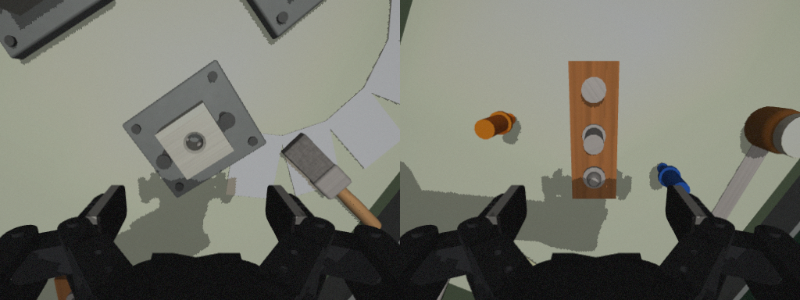

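The wrist views show the socket near (195,142) in the left half and the die top near (593,144) in the right half. The rack is aligned with the jaws. I'll zoom in for exact pixels.

```bash
python3 - <<'E'
from h import *
a,b=[cv2.imread(f"pics/w_{n}.png") for n in("sock","die")]
cv2.imwrite("pics/w2.png",np.hstack([crop(a,215,150,65,65,6),crop(b,215,150,65,65,6)]))
E
```

```text
(no output)
```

View pics/w2.png

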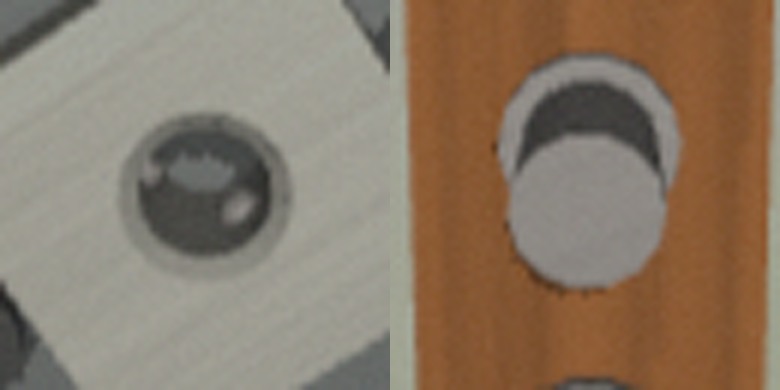

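The socket mouth is centred at (206,196) in the crop and the die top at (587,211).

```bash
python3 - <<'E'
from h import *
c=camera_info("wrist");K=np.array([[c['fx'],0,c['cx']],[0,c['fy'],c['cy']],[0,0,1]])
P={}
for n,x,y,z in(("sock",206,196,.068),("die",197,211,.099)):
    d=np.load(n+".npz");uv=((x+.5)/6-.5+215,(y+.5)/6-.5+150)
    p=cv2.undistortPoints(np.array([[uv]]),K,c['dist_coeffs'])[0,0];r=d['Rw']@[*p,1]
    P[n]=d['o']+r*(z-d['o'][2])/r[2];print(n,P[n])
np.savez("P.npz",**P)
D=P["die"];q=quat(.48)
arm.movep([D[0],D[1],.20],q)
arm.line_to([D[0],D[1],.134],.08)
print(arm.read_ft_force())
arm.move_gripper(0.0,60); arm.pause(.2)
print(arm.read_opening(),arm.read_ft_force(),arm.read_tool_pos())
arm.line_to([D[0],D[1],.26],.1); arm.pause(.3)
print(arm.read_opening(),arm.read_ft_force(),arm.read_wrist_torque(),arm.read_tool_pos(),arm.read_time())
im=snapshot("wrist");cv2.imwrite("pics/w_held.png",crop(im,150,190,200,194,3))
E
```

```text
sock [0.56782274 0.19933277 0.068     ]
die [ 0.55261607 -0.15756263  0.099     ]
[ 0.96048234 -0.33867189  0.60570452]
0.26337720103135853 [-1.2299996  -0.028766    4.86939939] [ 0.55272462 -0.15763214  0.13433072]
0.2665922379013077 [-0.06001414  0.50624956 -1.5809887 ] [ 0.02395672  0.02336627 -0.00471438] [ 0.55255802 -0.15750868  0.25970987] 9.2417
```

View pics/w_held.png

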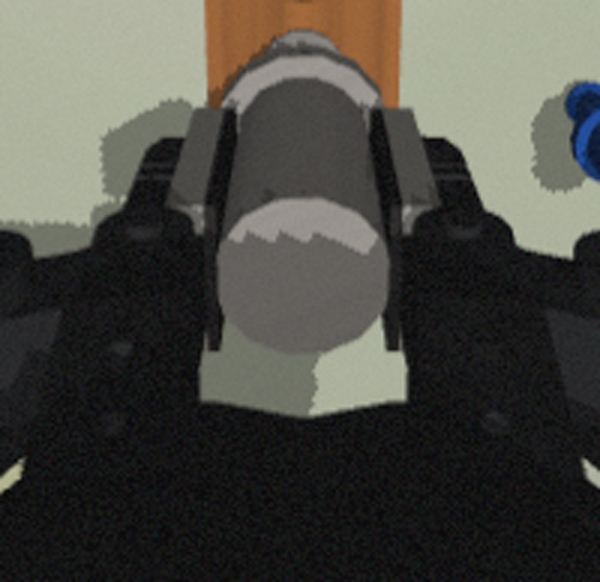

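The die is held upright between the pads, with its top ellipse centred at crop (302,275). I'll work out its offset in the tool, then move over the socket.

```bash
python3 - <<'E'
from h import *
P=np.load("P.npz");S=P["sock"];q=quat(.48)
uv=((302+.5)/3-.5+150,(275+.5)/3-.5+190)
t=np.array(arm.read_tool_pos());off=(at("wrist",uv,t[2]-.035)-t);print("offset world",off, "tool",Ro.from_quat(arm.read_eef_rot()).as_matrix().T@off)
o=off[:2]
arm.movep([S[0]-o[0],S[1]-o[1],.26],q)
# die origin z = tcp z -.126 ; nose above mouth: tcp .068+.126+.012
arm.line_to([S[0]-o[0],S[1]-o[1],.212],.1); arm.pause(.4)
print(arm.read_tool_pos(),arm.read_ft_force(),arm.read_opening(),arm.read_time())
s=snapshot("scene");t=snapshot("top");w=snapshot("wrist")
cv2.imwrite("pics/pre.png",np.hstack([crop(s,255,120,90,90,4),crop(t,180,140,90,90,4)]))
E
```

```text
offset world [-0.00023203  0.00102921 -0.035     ] tool [ 0.03500025  0.00027604 -0.00100973]
[0.56815049 0.19835679 0.2123407 ] [ 0.02239875  0.18117789 -2.20532119] 0.2636436548998722 11.6583
```

View pics/pre.png

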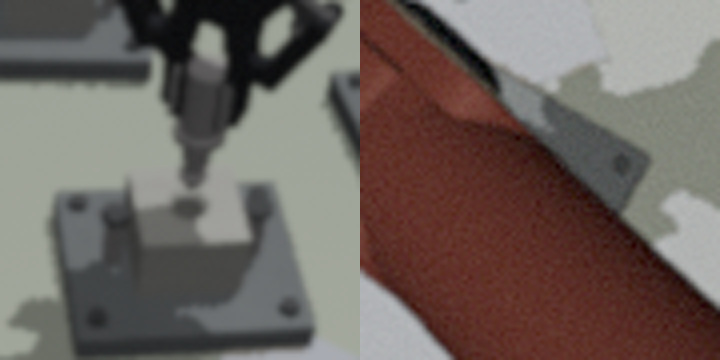

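The nose at (190,187) is right above the hole at (190,205). Next I'll lower it in steps, nudging sideways along any lateral force.

```bash
python3 - <<'E'
from h import *
arm.move_gripper(0.0,100)
x,y,_=arm.read_tool_pos(); z=.212
f0=np.array(arm.read_ft_force());print("f0",f0)
while z>.1735:
    z-=.004; arm.line_to([x,y,z],.06); arm.pause(.1)
    f=np.array(arm.read_ft_force())-f0
    print(round(z,4),np.round(arm.read_tool_pos(),4),f.round(2))
    if f[2]>6 or np.hypot(*f[:2])>10: print("stop");break
    if np.hypot(*f[:2])>1.5: x+=.0001*f[0]; y+=.0001*f[1]
print(arm.read_wrist_torque(),arm.read_opening(),arm.read_time())
E
```

```text
f0 [ 0.14644541 -0.07922966 -2.7388174 ]
0.208 [0.568  0.1983 0.2079] [-0.23  0.8   1.8 ]
0.204 [0.568  0.1983 0.2039] [0.02 0.16 0.04]
0.2 [0.568  0.1983 0.2   ] [-0.32  0.89  0.54]
0.196 [0.568  0.1983 0.1959] [-0.68 -0.32  1.11]
0.192 [0.568  0.1983 0.192 ] [-0.37  0.15  1.25]
0.188 [0.568  0.1983 0.1879] [-0.34 -0.52 -0.27]
0.184 [0.568  0.1983 0.1839] [0.93 0.99 0.3 ]
0.18 [0.568  0.1983 0.1799] [ 0.26 -0.21  0.58]
0.176 [0.568  0.1983 0.1759] [-0.9  -0.57  0.14]
0.172 [0.568  0.1983 0.1719] [ 0.3  -0.11  0.6 ]
[0.00324729 0.00422736 0.01665513] 0.2601777150570795 15.525
```

```bash
python3 - <<'E'
from h import *
x,y,_=arm.read_tool_pos(); z=.172
F0=-2.0
while z>.148:
    z-=.001; arm.line_to([x,y,z],.03); arm.pause(.05)
    f=np.mean([arm.read_ft_force() for _ in range(4)],0)
    p=arm.read_tool_pos();print(round(z,4),round(p[2],5),np.round(f,2))
    if f[2]>32 or np.hypot(*f[:2])>15 or (z<.159 and f[2]>16): print("stop");break
    if np.hypot(*f[:2])>2: x+=.00005*f[0]; y+=.00005*f[1]
arm.pause(.3);print(arm.read_ft_force(),arm.read_tool_pos(),arm.read_opening(),arm.read_time())
E
```

```text
0.171 0.17102 [ 0.08 -0.94 -1.83]
0.17 0.16997 [ 1.05 -0.36 -2.54]
0.169 0.16897 [ 0.61 -0.24 -1.75]
0.168 0.16801 [-0.3   0.42 -1.86]
0.167 0.16727 [-0.37  0.35  0.63]
0.166 0.16667 [-1.3  -1.99  4.99]
0.165 0.16615 [-2.04 -1.27  7.2 ]
0.164 0.16556 [-2.27 -2.16  9.09]
0.163 0.1646 [-1.46 -1.28  9.17]
0.162 0.16253 [ 0.35 -0.12  4.31]
0.161 0.15886 [  1.22   1.81 -12.15]
0.16 0.15848 [  2.81   3.53 -16.78]
0.159 0.15845 [  1.44   2.69 -14.96]
0.158 0.15809 [  1.61   0.62 -12.69]
0.157 0.15756 [-0.25  0.83 -7.7 ]
0.156 0.15678 [-0.85 -0.38 -2.34]
0.155 0.15524 [-0.25  0.34 -1.49]
0.154 0.15443 [-0.07  0.32  0.1 ]
0.153 0.15436 [-0.44 -1.39  6.44]
0.152 0.1543 [-1.2  -1.78 11.65]
0.151 0.15421 [-3.37 -3.1  15.24]
0.15 0.15413 [-4.23 -3.08 19.13]
stop
[-4.59347305 -3.65204341 19.98880308] [0.56832162 0.1987892  0.15415098] 0.2552066683651187 22.425
```

It snapped past the catch at about z=0.160, and the collar stopped at TCP 0.1543, where I expected it. Now I'll ease off and do the tug under force control.

```bash
cat > tug.py <<'E'
from h import *
x,y,_=arm.read_tool_pos()
def rd(n=12):
    a=[]
    for _ in range(n): a.append(arm.read_ft_force()); arm.pause(.01)
    return np.mean(a,0)
arm.line_to([x,y,.1535],.03);arm.pause(.2)
print("rest",rd().round(2),np.round(arm.read_tool_pos(),5))
z=.1535;log=[]
for i in range(60):
    f=rd(8);p=-f[2];log.append((round(float(arm.read_time()),2),round(z,5),round(float(arm.read_tool_pos()[2]),5),round(float(p),2)))
    if p>8.8: break
    z+=.0006 if p<3.5 else .0003 if p<7 else .00015
    if z>.166: print("too far");break
    arm.line_to([x,y,z],.03)
for l in log: print(*l)
print("hold");t0=arm.read_time()
while arm.read_time()-t0<1.8:
    f=rd(10);p=-f[2];print(round(float(arm.read_time()),2),round(z,5),round(float(arm.read_tool_pos()[2]),5),round(float(p),2),f[:2].round(1))
    if abs(p-10.5)>.4:
        z+=float(np.clip((10.5-p)*.00012,-.0003,.0002)); arm.line_to([x,y,z],.03)
print("end",arm.read_time(),arm.read_tool_pos(),arm.read_opening())
E
python3 tug.py
```

```text
rest [-1.13 -1.11  7.09] [0.5687  0.19912 0.15434]
23.06 0.1535 0.15434 -7.22
23.38 0.1541 0.1544 -4.99
23.69 0.1547 0.15442 -0.84
24.01 0.1553 0.15456 2.46
24.32 0.1559 0.1558 2.09
24.64 0.1565 0.15654 2.33
24.96 0.1571 0.15698 2.75
25.27 0.1577 0.15733 5.07
25.59 0.158 0.15755 7.34
25.91 0.15815 0.15776 8.89
hold
25.99 0.15815 0.1578 9.38 [-0.4  0.1]
26.32 0.15828 0.15797 10.63 [-0.1  0.3]
26.41 0.15828 0.15799 11.22 [-0.4  0.1]
26.74 0.1582 0.15802 11.12 [-0.9 -0.2]
27.07 0.15812 0.15804 11.01 [-1.3 -0.4]
27.41 0.15806 0.15799 10.64 [-1.5 -0.6]
27.49 0.15806 0.15796 10.64 [-1.6 -0.7]
27.57 0.15806 0.15799 10.82 [-1.9 -0.6]
27.66 0.15806 0.15797 10.97 [-1.8 -1.1]
end 27.9083 [0.56816032 0.19865573 0.15794926] 0.2567194008889458
```

The pull held at 9.4–11.2 N for about 1.8 s, and the catch kept the die. Now I'll let off, press it home again and release.

```bash
python3 - <<'E'
from h import *
x,y,_=arm.read_tool_pos(); z=.158
while z>.150:
    z-=.001; arm.line_to([x,y,z],.03); arm.pause(.05)
    f=np.mean([arm.read_ft_force() for _ in range(4)],0);print(round(z,4),round(float(arm.read_tool_pos()[2]),5),f.round(2))
    if f[2]>9: break
arm.pause(.3);arm.line_to([x,y,.1535],.03);arm.pause(.2);print("before open",arm.read_ft_force())
arm.move_gripper(.6);arm.pause(.3);print("open",arm.read_opening(),arm.read_ft_force(),arm.read_tool_pos())
arm.line_to([x,y,.30],.1);arm.pause(.3);print(arm.read_ft_force(),arm.read_time())
w=snapshot("wrist");s=snapshot("scene")
cv2.imwrite("pics/end.png",np.hstack([crop(s,255,110,100,100,4),crop(w,195,130,100,100,4)]))
E
```

```text
0.157 0.15742 [-2.09 -1.1  -8.21]
0.156 0.1568 [-1.1  -0.23 -3.2 ]
0.155 0.15566 [-0.16  0.27 -1.62]
0.154 0.15445 [ 0.05  0.12 -0.45]
0.153 0.15435 [-1.71 -1.18  5.  ]
0.152 0.15428 [-2.25 -1.42  9.26]
before open [-1.00058655 -0.44553927  5.78606577]
open 0.5961236966671822 [-0.74316067  0.07665186 -0.28925524] [0.56817449 0.1986587  0.15348051]
[0.29345107 0.13720452 0.23895584] 33.0667
```

View pics/end.png

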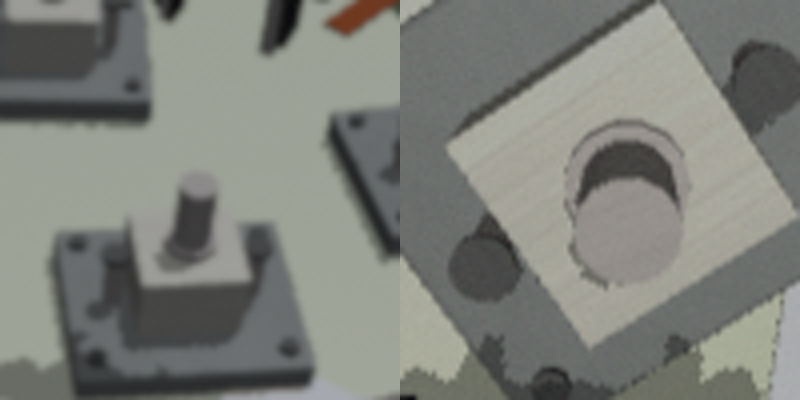

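The die stands upright in the holder with its collar on the top face, at scene crop (190,245) and wrist crop (628,175). The gripper is clear, so I'm handing in.

```bash
python3 -c "
from h import *
ticket.finish_job();print(arm.read_time())"
```

```text
the job is handed in; nothing more can be done
the job is handed in; nothing more can be done
```

I took the plain grey tall die from the middle hole of the rack and pressed it into the empty socket of the rightmost bed. I then tugged it, pressed it home again, released it and handed the job in. The clock stood at about 33 s; `finish_job()` reports no verdict.

- **Insertion:** the die passed the ball catch at about 9 N of felt push. The collar then stopped at TCP z = 0.1543 m, where flush was expected, and I pressed on to about 20 N.
- **Tug:** the pull averaged 9.4 to 11.2 N for about 1.8 s and the catch held. The tool rose about 3.6 mm, which is mostly the die's free play.
- **Home and release:** after the tug the collar bottomed at the same height again (0.1543 m). I opened the fingers and moved clear, and the wrist force went back to about zero.
- **Last picture:** the die is upright with its collar on the holder.

No check failed or disagreed. I could not read the holder lift, so the tug was set by felt force alone. The rack dies, the jar and the brush were not photographed again at the end, but nothing in the force readings or the arm's path suggested contact with them.

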